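# Pack the lesson tray for the next classroom

## Robot

A 6-joint arm with a two-finger parallel gripper is mounted at the origin on the work surface. World frame = base frame: x ahead of the robot, y to its left, z up, the work surface at z = 0. Lengths are in m, angles in rad, forces in N, time in s.
With the tool pointing down it reaches from about 0.35 to 0.975 m from the base axis. Payload 17.4 kg.
Tool frame: the origin (TCP) lies on the centre line of the jaws, within the pads' length; the fingertips stand 22 mm ahead of it and the grasp point (between the pads) lies 3 mm ahead of it (ctrl.tip_extent is the distance from the TCP to the fingertips, in m); z points along the fingers, y is the line along which they close (so a half turn about z gives the same grasp; the last joint's range is limited). The gripper opens to 85 mm and grips with 20 to 120 N. Pads are 22 mm wide; open, the fingers measure 114 mm over their backs; the gripper's body (76 mm by 85 mm) begins 54 mm behind the grasp point. The pads swing forward as they close: fully open they stand 13 mm farther back than shut.
Start: joints at [1.191, 0.116, 1.442, -0, 1.584, -0.038], TCP at [0.226, 0.636, 0.253] pointing down, gripper open.
Joint ranges: [-2.83, 2.83], [-0.83, 2.19], [0.07, 2.5], [-1.14, 4.28], [0.01, 3], [-2.97, 2.97]. Speed limits (rad/s): [1.89, 1.89, 2.22, 3.14, 3.14, 3.14].

## Interface

Orientations are given as [roll, pitch, yaw] about the fixed x, y, z axes, in that order (R = Rz(yaw) Ry(pitch) Rx(roll)).
In Python, from station import ctrl, vision gives the robot as it stands.
- The arm moves only by the tool apply_moves, never from a script. Its arguments are lists of equal length, an entry for each row: "offset": the shift along the tool's x, y, z in a scale on which 1.0 is 0.5 m, a list of three; "roll": the turn about the tool's z in parts of the range, where 1.0 means 60 degrees; "fingers": the opening, from -1 (shut) to 1 (fully open). In form: {"offset": [[tx, ty, tz], ...], "roll": [roll, ...], "fingers": [fingers, ...]}. A call has 1 to 5 rows; each row is the pose to reach, as a shift and turn from the pose commanded when the call began, along the tool's axes at that moment; what a row does not reach only later rows make up. A row lasts 1/8 s, in which the tool goes at most 62.5 mm and 10.7 degrees, less where a joint would pass 70% of its speed; a pose out of reach is approached as far as the arm can. No shift or turn number may pass 1 either way. A call with a gripper value outside its range is refused whole. The fingers move at their own pace and stop on an object; the grip force is fixed at half the most. Time passes only in rows, so rows that repeat a pose let the fingers close. It gives the time, the measured TCP pose, the force, the opening and the grip force at its end, in the units of the state.
- ctrl.read_state(): the state, without advancing time (a new reading comes with each control period).
- vision.get_image(name): name is "scene" or "top" or "wrist"; returns a dict with "frame" (420x560x3 uint8, red, green, blue), "K" (3x3 intrinsics, pixels), "k1" (the pictures are not rectified: a ray, as slopes to the right and down, at radius r is drawn at 1 + k1 r^2 times it, then the intrinsics apply), "rvec" (rotation vector, rad) and "tvec" (3), from world to camera coordinates, as OpenCV has them. Camera axes: x right, y down, z forward; pixel columns grow to the right and rows downward; lengths in m; the calibration is good to about 2 mm. A picture is of the moment at which its call begins. There is no depth.
- ctrl.close_job(): hands the job in; it is judged then, once.
The state is a dict: "time_s": time; "joints": joint angles; "dq": joint speeds; "effort": joint torques, N m; "eef_pos": TCP position; "orientation": TCP orientation; "contact_force": force on the tool from outside, world axes, zero at the start; "wrist_torque": the same for the moment, N m; "gripper_width": opening from 0.0 (shut) to 1.0 (fully open); "gripper_force": force on a finger pad.
Only numpy, scipy, OpenCV 4.12 (cv2) and the standard library are available. Lean on these libraries where they do the work, as an engineer would, in place of code of your own. Each camera call takes 0.05 s, during which the arm holds its last target. There are 200 camera calls.

## Task

Pack the pine lesson tray for the next classroom: set the long board eraser, the short slate eraser, the box of chalk and the brass hand bell each into the recess cut to its own shape, down on the recess floor, erasers pad down and chalk and bell upright, setting each thing down rather than dropping it. The wooden pencil box and the wooden-handled rubber stamp look much the same but stay on the desk: leave them where they are.

Things in the scene. Friction and masses are not known exactly. Their poses are not given: they have to be found in the camera images.
- long_eraser: Long chalkboard eraser, 130 x 50 x 45 mm, 120 g: a grey felt pad 31 mm high (130 x 50 mm) under a pine back 14 mm high that is only 124 x 44 mm, so a grey border shows around the wood from above. It lies pad down. Origin at the centre of its underside, x along its length, y across its width, z up.
- short_eraser: Short slate eraser, 80 x 50 x 45 mm, 80 g, made like the long one (grey pad 31 mm high, 50 mm wide; pine back 74 x 44 x 14 mm). Pad down. Origin at the centre of its underside, x along its length, z up.
- chalk_box: Square cardboard box of white chalk sticks standing on end, open at the top: box 62 x 62 x 68 mm, the chalk stands up 12 mm above its rim (80 mm in all), 250 g. Origin at the centre of its underside, x and y square to its sides, z up.
- bell: Brass hand bell standing on its mouth, 122 mm high, 250 g: brass skirt 60 mm across at the bottom, narrowing to 36 mm at 47 mm height; above 58 mm a turned wooden handle, 23 mm across at its thickest (86 mm above the desk) and 15 to 21 mm elsewhere. Origin at the centre of its mouth, z up along the handle.
- long_bay: Target of the long eraser: pine insert block 158 x 90 x 19 mm with a centred felt-lined recess 146 x 66 mm, 146 along x. In all four blocks the recess floor is 5 mm and the rim 19 mm above the origin, which is the centre of the block's underside; x along the 158 mm, z up.
- short_bay: Target of the short eraser: like long_bay, recess 96 x 66 mm, the 96 mm along x. The four blocks stand side by side along their y at 90 mm pitch, in any order, in a fixed pine tray 176 x 378 mm whose rim is flush with the blocks, 27 mm above the desk.
- square_bay: Target of the chalk box: like long_bay, square recess 78 x 78 mm.
- round_bay: Target of the bell: like long_bay, round recess 76 mm across. The bell stands 130 mm above the desk here, taller than anything else in the tray, so a gripper working low in the next block can hit it.
- pencil_box: Look-alike, to be left: closed pine pencil box 130 x 50 x 40 mm with a flush sliding lid and a thumb notch, wood all the way down, no felt pad. Origin at the centre of its underside, x along its length.
- stamp: Look-alike, to be left: rubber stamp with the same turned wooden handle as the bell but only 90 mm high, on a small round wooden foot 44 mm across, no brass skirt. Origin at the centre of its underside. All loose things and a chrome stapler (135 x 36 x 55 mm) lie at least 120 mm apart centre to centre. All other desk equipment stands beyond x = 0.78 m or |y| = 0.48 m.

How it is judged:
By the outcome, as a careful person would: the job done as asked, in the order asked, and still so for the second after the job is handed in, with the robot touching nothing.
It also fails if it takes over 106 s, if anything falls off the work surface, if the arm or the gripper's body presses on something with over 40 N, if the wrist force passes 120 N, or if a joint passes its speed limit or range.

## Working session

There is one attempt and no reset: what is moved stays moved. The work goes in short steps, Python scripts to look and compute and a tool call to move; the robot and the scene stay as the last step left them, time stands still between calls to the robot, and variables do not carry over. Pictures are saved under pics/ and viewed, at most 14 in all, crops included, and the job is handed in when it is done.

Besides the shell and the picture viewer there is one more tool, called after "Request:" as a command line: name --pt "numbers of a row" for each row, then --argument value for the rest. apply_moves: Moves the arm, as the interface text tells. Its arguments: {"type":"object","properties":{"offset":{"type":"array"},"roll":{"type":"array"},"fingers":{"type":"array"}},"required":["offset","roll","fingers"]}

```bash
mkdir -p pics; ls
cat > h.py <<'E'
import numpy as np, cv2
from station import ctrl, vision
def grab(n,f=None):
    d=vision.get_image(n)
    if f: cv2.imwrite('pics/'+f,cv2.cvtColor(d['frame'],cv2.COLOR_RGB2BGR))
    np.savez(''+n+'.npz',**d); return d
def cast(d,uv,z):
    """pixels -> world points on plane z"""
    uv=np.asarray(uv,float).reshape(-1,1,2); k=np.array([float(d['k1']),0,0,0])
    p=cv2.undistortPointsIter(uv,d['K'],k,None,None,(3,50,1e-10)).reshape(-1,2)
    R=cv2.Rodrigues(np.asarray(d['rvec'],float))[0]; t=np.asarray(d['tvec'],float).ravel()
    r=np.c_[p,np.ones(len(p))]@R; c=-R.T@t
    return c+r*((z-c[2])/r[:,2])[:,None]
def proj(d,P):
    return cv2.projectPoints(np.asarray(P,float).reshape(-1,1,3),np.asarray(d['rvec'],float),np.asarray(d['tvec'],float),d['K'],np.array([float(d['k1']),0,0,0]))[0].reshape(-1,2)
E
python3 - <<'E'
from h import *
for n in ('scene','top'):
    d=grab(n,n+'0.png'); R=cv2.Rodrigues(np.asarray(d['rvec'],float))[0]
    print(n,-R.T@np.ravel(d['tvec']),R[2],d['K'][0,0],d['k1'])
print(ctrl.read_state())
E
```

```text
pics
scene [0.968921   0.31652938 0.82961692] [-0.46300695 -0.3478686  -0.81523739] 412.3691061162947 -0.06649098957562456
top [0.27994905 0.01247243 1.26972728] [ 0.19883313 -0.01242306 -0.97995462] 466.20323137519216 0.009668293754293893
{'time_s': 0.1, 'joints': array([ 1.19120395e+00,  1.16385209e-01,  1.44218479e+00,  2.29302931e-05,
        1.58402419e+00, -3.78072283e-02]), 'dq': array([-3.46271971e-05, -2.11630704e-03, -2.06737836e-03,  1.71455848e-04,
        9.31874741e-04, -2.57279178e-04]), 'effort': array([ 7.62527980e-04, -7.33666134e+01, -6.33786464e+01,  1.27014209e-05,
        5.25621945e-03, -1.28808801e-05]), 'eef_pos': array([0.22618898, 0.63580942, 0.2526801 ]), 'orientation': array([-3.14059270e+00, -6.07684662e-05,  2.79980777e+00]), 'contact_force': array([-0.05744906, -0.34718937, -0.10339963]), 'wrist_torque': array([ 0.02966269,  0.02635208, -0.0188005 ]), 'gripper_force': 0.0, 'gripper_width': 0.9981775666198145}
```

View pics/top0.png

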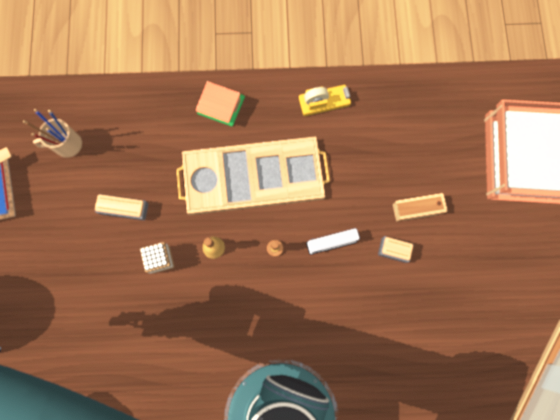

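View pics/scene0.png

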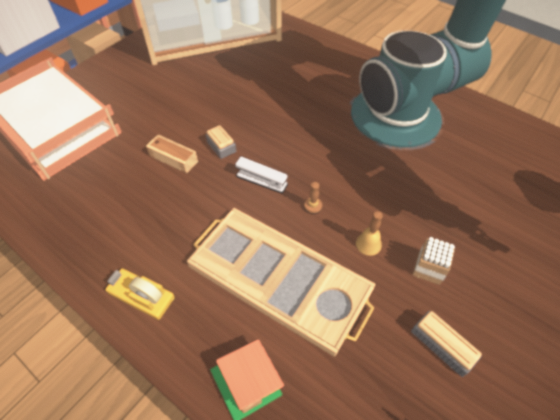

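The top view shows, along the row nearer the robot, the long eraser (120,207), chalk (157,258), bell (213,246), stamp (276,247), stapler (333,241), short eraser (397,249) and pencil box (420,206). The tray is centred near (254,175), with the round bay at its left end (204,180) and the long bay next to it (237,176). The scene view agrees.

```bash
cat >> h.py <<'E'
def blob(m,seed):
    n,l=cv2.connectedComponents(m.astype(np.uint8)); v=l[seed[1]-5:seed[1]+6,seed[0]-5:seed[0]+6].ravel(); v=v[v>0]
    k=np.bincount(v).argmax(); return (l==k).astype(np.uint8)
def rect(d,b,z):
    c=max(cv2.findContours(b,cv2.RETR_EXTERNAL,cv2.CHAIN_APPROX_NONE)[0],key=len).reshape(-1,2)
    P=cast(d,c,z)[:,:2]*1000; (x,y),(w,h),a=cv2.minAreaRect(P.astype(np.float32))
    if w<h: w,h,a=h,w,a+90
    return np.round([x,y,w,h,(a+90)%180-90],1)
E
python3 - <<'E'
from h import *
d=dict(np.load('top.npz')); f=d['frame']; hsv=cv2.cvtColor(f,cv2.COLOR_RGB2HSV); H,S,V=cv2.split(hsv)
for p in [(120,207),(397,249),(420,206),(204,180),(237,176),(269,172),(301,170),(190,205),(157,258),(213,250),(250,260),(115,216),(220,176)]: print(p,hsv[p[1],p[0]],end=' ')
print()
pine=(V>150)&(S>50)&(S<190)&(H>10)&(H<35)
for n,s,z in [('long',(120,207),.045),('short',(397,249),.045),('pencil',(420,203),.04)]: print(n,rect(d,blob(pine,s),z))
t=blob(pine,(190,190)); 
t=cv2.morphologyEx(t,cv2.MORPH_CLOSE,np.ones((5,5)))
c=max(cv2.findContours(t,cv2.RETR_EXTERNAL,cv2.CHAIN_APPROX_NONE)[0],key=len); t2=np.zeros_like(t); cv2.drawContours(t2,[c],-1,1,-1)
t2=cv2.morphologyEx(t2,cv2.MORPH_OPEN,np.ones((41,41)))
print('tray',rect(d,t2,.027))
felt=(S<70)&(V>80)
for s in [(204,180),(237,176),(269,172),(301,170)]: print('bay',rect(d,blob(felt,s),.027),rect(d,blob(felt,s),.013))
w=(S<70)&(V>130); print('chalk',rect(d,cv2.morphologyEx(w[:300].astype(np.uint8),cv2.MORPH_CLOSE,np.ones((5,5)))*0+blob(cv2.morphologyEx(w.astype(np.uint8),cv2.MORPH_CLOSE,np.ones((5,5))),(155,257)),.08))
big=np.hstack([cv2.resize(f[130:280,85:235],(400,400)),cv2.resize(f[130:280,235:385],(400,400))])
cv2.imwrite('pics/crop.png',cv2.cvtColor(big,cv2.COLOR_RGB2BGR))
E
```

```text
(120, 207) [ 28  50 255] (397, 249) [ 24  78 254] (420, 206) [ 14 144 234] (204, 180) [ 23   5 202] (237, 176) [ 18   6 205] (269, 172) [ 23   5 204] (301, 170) [ 23   5 203] (190, 205) [ 21  95 250] (157, 258) [ 21  10 252] (213, 250) [ 18 149 227] (250, 260) [ 10 145 146] (115, 216) [  8  80 111] (220, 176) [ 22  89 252] 
long [563.6 415.3 130.6  51.7  79.9]
short [ 420.  -322.8   78.8   50.3   71.7]
pencil [ 536.5 -394.   150.3   68.3  -81.6]
tray [642.4  50.4 402.5 189.9 -86.6]
bay [631.5 184.9 150.3  77.3   5.3] [635.5 186.8 152.   78.2   5.3]
bay [636.9  97.  143.5  64.7   4.8] [641.   97.9 145.1  65.4   4.8]
bay [637.8   9.7 107.4  78.5   6.3] [641.8   9.6 108.6  79.4   6.3]
bay [642.3 -79.3  93.8  81.2   5.6] [646.4 -80.3  94.9  82.1   5.6]Traceback (most recent call last):
  File "<stdin>", line 14, in <module>
ValueError: operands could not be broadcast together with shapes (300,560) (420,560)
```

Run:
```python
from h import *
d=dict(np.load('top.npz')); f=d['frame']; H,S,V=cv2.split(cv2.cvtColor(f,cv2.COLOR_RGB2HSV))
w=((S<60)&(V>150)).astype(np.uint8); print('chalk',rect(d,blob(cv2.morphologyEx(w,cv2.MORPH_CLOSE,np.ones((5,5))),(155,257)),.08))
m=dict(np.load('scene.npz'))
# bell handle top & others: line triangulation from top-view & scene view pixel guess
for n,a,b,z in [('bell',(209,241),(377,216),.122),('stamp',(277,243),(316,185),.09)]:
    print(n,cast(d,[a],z),cast(m,[b],z))
big=np.hstack([cv2.resize(f[130:280,85:235],(400,400)),cv2.resize(f[130:280,185:335],(400,400))])
cv2.imwrite('pics/crop.png',cv2.cvtColor(big,cv2.COLOR_RGB2BGR))
```

```text
chalk [418.6 311.   57.6  57.  -76.3]
bell [[0.4457902  0.16305069 0.122     ]] [[0.44918693 0.16744803 0.122     ]]
stamp [[ 0.43884861 -0.00568869  0.09      ]] [[0.43467371 0.00272937 0.09      ]]
```

View pics/crop.png

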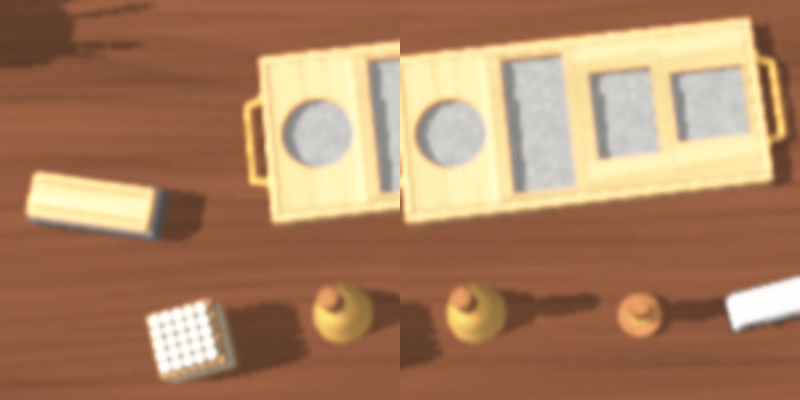

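The crop confirms the bay order from +y to -y: round, long, short, square. The recesses are at about (450,132), (540,124), (624,112) and (712,103) in the right half. I'm moving over the long eraser for a wrist look.

Careful with the scale: shifts go in shares of 0.5 m and turns go in shares of 60 degrees. That gives: -0.25 m / 0.5 = -0.5, -0.2 m / 0.5 = -0.4, 50 degrees / 60 = 0.8333.

Request:
apply_moves --pt "-0.1 -0.024 0" --pt "-0.2 -0.048 0" --pt "-0.3 -0.072 0" --pt "-0.4 -0.096 0" --pt "-0.5 -0.12 0" --roll '[0.1667, 0.3333, 0.5, 0.6667, 0.8333]' --fingers '[1, 1, 1, 1, 1]'

```text
time_s: 0.72
eef_pos: [0.4429, 0.4945, 0.253]
orientation: [-3.141, 0.0, 1.921]
contact_force: [0.5, 0.3, -0.8]
gripper_width: 1.001
gripper_force: 0.0
```

```bash
cat >> h.py <<'E'
def to(x,y,z,yaw):
    """print tool-frame offset/roll from the measured pose to a tool-down target (m, deg), nearest half-turn given as is"""
    s=ctrl.read_state(); p=s['eef_pos']; a=s['orientation'][2]; d=np.array([x,y,z])-p
    tx=d[0]*np.cos(a)+d[1]*np.sin(a); ty=d[0]*np.sin(a)-d[1]*np.cos(a)
    r=(np.degrees(a)-yaw+180)%360-180
    print('pos',p.round(4),'yaw',round(np.degrees(a),2),'ori',s['orientation'].round(3)[:2],'t',round(s['time_s'],2),'F',s['contact_force'].round(1),'w',round(s['gripper_width'],3),'gf',round(s['gripper_force'],1),'j6',round(s['joints'][5],2))
    print('  offset',np.round([tx,ty,-d[2]],4),'roll',round(r,1))
E
python3 -c "
from h import *
print(ctrl.tip_extent); to(.5636,.4153,.25,79.9)"
```

```text
0.022
pos [0.4429 0.4945 0.253 ] yaw 110.09 ori [-3.141  0.   ] t 0.72 F [ 0.5  0.3 -0.8] w 1.001 gf 0.0 j6 0.45
  offset [-0.1158  0.0862  0.003 ] roll 30.2
```

Converted, -0.116 m / 0.5 = -0.232, 0.086 m / 0.5 = 0.172, 30 degrees / 60 = 0.5.

Request:
apply_moves --pt "-0.076 0.058 0" --pt "-0.154 0.116 0" --pt "-0.232 0.172 0" --pt "-0.232 0.172 0" --roll '[0.1667, 0.3333, 0.5, 0.5]' --fingers '[1, 1, 1, 1]'

```text
time_s: 1.23
eef_pos: [0.5649, 0.4148, 0.2523]
orientation: [-3.141, 0.001, 1.398]
contact_force: [1.1, -0.1, -0.5]
gripper_width: 1.001
gripper_force: 0.0
```

Run:
```python
from h import *
to(.5636,.4153,.25,79.9)
d=grab('wrist','w1.png'); R=cv2.Rodrigues(np.asarray(d['rvec'],float))[0]
print(-R.T@np.ravel(d['tvec']),R[2],d['K'][0,0],d['k1'])
```

```text
pos [0.5649 0.4148 0.2523] yaw 80.11 ori [-3.141e+00  1.000e-03] t 1.23 F [ 1.1 -0.1 -0.5] w 1.001 gf 0.0 j6 0.77
  offset [ 0.0002 -0.0014  0.0023] roll 0.2
[0.57761539 0.48440159 0.37263605] [-0.04930597 -0.27634764 -0.95979211] 368.94422572236505 -0.10266789014236684
```

View pics/w1.png

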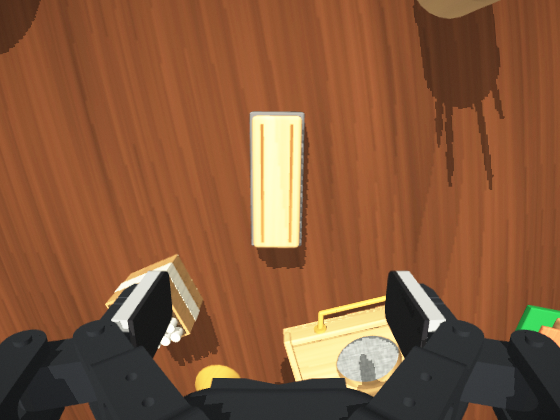

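Wrist view: the eraser's pine back is centred near (277,180), with its grey border visible and the two fingers at (145,300) and (415,300). Next I measure it.

Run:
```python
from h import *
d=dict(np.load('wrist.npz')); H,S,V=cv2.split(cv2.cvtColor(d['frame'],cv2.COLOR_RGB2HSV))
pine=(V>190)&(S>30)&(S<190)&(H>8)&(H<40)
b=cv2.morphologyEx(blob(pine,(277,180)),cv2.MORPH_CLOSE,np.ones((9,9)))
r=rect(d,b,.045); print(r)
to(r[0]/1e3,r[1]/1e3,.042,r[4])
```

```text
[563.2 415.2 122.5  44.   79.8]
pos [0.5636 0.4159 0.2525] yaw 80.32 ori [-3.141e+00  1.000e-03] t 1.27 F [-0.2  1.   0.1] w 1.003 gf 0.0 j6 0.77
  offset [-0.0008 -0.0003  0.2105] roll 0.5
```

Converted, 0.211 m / 0.5 = 0.422, 0.195 m / 0.5 = 0.39, 0.5 degrees / 60 = 0.0083.

Request:
apply_moves --pt "0 0 0.11" --pt "-0.002 0 0.22" --pt "-0.002 0 0.32" --pt "-0.002 0 0.39" --pt "-0.002 0 0.422" --roll '[0, 0.0083, 0.0083, 0.0083, 0.0083]' --fingers '[0.6, 0.6, 0.6, 0.6, 0.6]'

```text
time_s: 1.9
eef_pos: [0.5611, 0.4162, 0.0401]
orientation: [-3.14, 0.002, 1.397]
contact_force: [0.2, -0.2, -0.3]
gripper_width: 0.801
gripper_force: 0.0
```

Request:
apply_moves --pt "0 0 0" --pt "0 0 0" --pt "0 0 0" --pt "0 0 0" --pt "0 0 0" --roll '[0, 0, 0, 0, 0]' --fingers '[0.6, -1, -1, -1, -1]'

```text
time_s: 2.52
eef_pos: [0.5634, 0.4166, 0.0449]
orientation: [3.139, -0.003, 1.395]
contact_force: [-0.6, -0.4, 8.2]
gripper_width: 0.554
gripper_force: 62.6
```

Converted, -0.21 m / 0.5 = -0.42, -0.16 m / 0.5 = -0.32.

Request:
apply_moves --pt "0 0 -0.04" --pt "0 0 -0.12" --pt "0 0 -0.22" --pt "0 0 -0.32" --pt "0 0 -0.42" --roll '[0, 0, 0, 0, 0]' --fingers '[-1, -1, -1, -1, -1]'

```text
time_s: 3.15
eef_pos: [0.5623, 0.4157, 0.2561]
orientation: [3.14, -0.001, 1.395]
contact_force: [-0.1, 0.1, -1.2]
gripper_width: 0.564
gripper_force: 62.1
```

```bash
python3 -c "
from h import *
to(.52,.05,.25,4)"
```

```text
pos [0.5623 0.4157 0.2561] yaw 79.92 ori [ 3.14e+00 -1.00e-03] t 3.15 F [-0.1  0.1 -1.2] w 0.564 gf 62.1 j6 0.78
  offset [-0.3674  0.0224  0.0061] roll 75.9
```

Converted, -0.23 m / 0.5 = -0.46, -0.18 m / 0.5 = -0.36, 47 degrees / 60 = 0.7833.

Request:
apply_moves --pt "-0.09 0.006 0" --pt "-0.18 0.012 0" --pt "-0.27 0.018 0" --pt "-0.36 0.024 0" --pt "-0.46 0.03 0" --roll '[0.15, 0.3, 0.45, 0.6167, 0.7833]' --fingers '[-1, -1, -1, -1, -1]'

```text
time_s: 3.78
eef_pos: [0.5365, 0.1855, 0.2542]
orientation: [3.141, -0.002, 0.569]
contact_force: [0.2, 0.2, -1.3]
gripper_width: 0.561
gripper_force: 62.1
```

```bash
python3 -c "
from h import *
to(.52,.05,.25,4)"
```

```text
pos [0.5365 0.1855 0.2542] yaw 32.62 ori [ 3.141e+00 -2.000e-03] t 3.77 F [ 0.2  0.2 -1.3] w 0.561 gf 62.1 j6 1.29
  offset [-0.087   0.1053  0.0042] roll 28.6
```

Converted, 0.105 m / 0.5 = 0.21, -0.087 m / 0.5 = -0.174, 28.5 degrees / 60 = 0.475.

Request:
apply_moves --pt "-0.058 0.07 0" --pt "-0.116 0.14 0.004" --pt "-0.174 0.21 0.008" --pt "-0.174 0.21 0.008" --roll '[0.1583, 0.3167, 0.475, 0.475]' --fingers '[-1, -1, -1, -1]'

```text
time_s: 4.28
eef_pos: [0.5206, 0.0491, 0.2501]
orientation: [3.141, -0.002, 0.072]
contact_force: [-0.9, 0.8, -0.6]
gripper_width: 0.557
gripper_force: 62.2
```

Run:
```python
from h import *
d=grab('wrist','w2.png'); H,S,V=cv2.split(cv2.cvtColor(d['frame'],cv2.COLOR_RGB2HSV))
felt=cv2.morphologyEx(((S<50)&(V>70)).astype(np.uint8),cv2.MORPH_CLOSE,np.ones((7,7)))
for y in (.185,.097,.008,-.08):
    s=tuple(int(v) for v in proj(d,[.64,y,.013])[0]); print(s,end=' ')
    try: b=blob(felt,s); print(b.sum(),rect(d,b,.027),rect(d,b,.013))
    except Exception as e: print(e)
```

```text
(139, 42) 4847 [630.5 183.8  70.4  68.9 -42.3] [632.1 189.1  73.2  71.7 -42.3]
(234, 47) 10541 [564.4  55.6 240.4 131.    7.2] [563.3  55.7 250.2 136.4   7.2]
(331, 55) 7118 [641.6   8.9  86.2  61.5   4.7] [643.6   7.1  89.7  64.    4.7]
(424, 64) 6441 [651.4 -78.3  74.   70.3   4.7] [653.8 -83.7  77.   73.1   4.7]
```

View pics/w2.png

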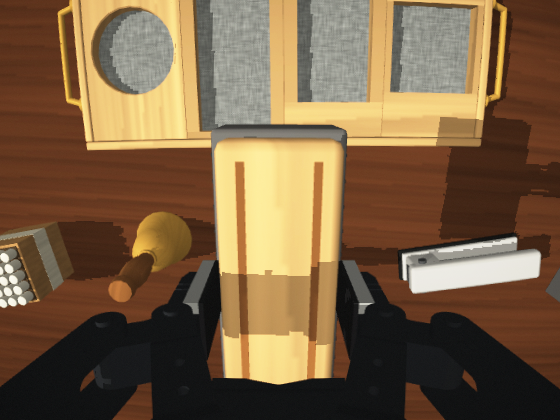

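The wrist view shows the eraser in hand, with the recesses at round (135,50), long (235,60), short (333,50) and square (432,50). They fit the 90 mm pitch to within 2 mm, with the tray at yaw 4.6° and its centre at (641, 52.8) mm. That puts the long bay at (637.4, 97.7).

```bash
python3 -c "
from h import *
to(.6374,.0977,.1,4.6)"
```

```text
pos [0.5209 0.0504 0.25  ] yaw 4.32 ori [ 3.142e+00 -2.000e-03] t 4.33 F [-0.6 -0.2 -0.6] w 0.557 gf 62.2 j6 1.54
  offset [ 0.1197 -0.0384  0.15  ] roll -0.3
```

Converted, 0.15 m / 0.5 = 0.3, 0.12 m / 0.5 = 0.24, -0.3 degrees / 60 = -0.005.

Request:
apply_moves --pt "0.1 -0.032 0" --pt "0.2 -0.064 0.04" --pt "0.24 -0.076 0.14" --pt "0.24 -0.076 0.24" --pt "0.24 -0.076 0.3" --roll '[0, -0.005, -0.005, -0.005, -0.005]' --fingers '[-1, -1, -1, -1, -1]'

```text
time_s: 4.95
eef_pos: [0.6372, 0.0999, 0.0961]
orientation: [-3.141, 0.002, 0.085]
contact_force: [-0.0, -0.8, -1.5]
gripper_width: 0.561
gripper_force: 62.2
```

Request:
apply_moves --pt "0 0 0" --pt "0 0 0" --roll '[0, 0]' --fingers '[-1, -1]'

```text
time_s: 5.2
eef_pos: [0.6386, 0.0993, 0.1006]
orientation: [-3.141, -0.002, 0.083]
contact_force: [0.0, -0.4, -0.6]
gripper_width: 0.559
gripper_force: 62.3
```

Run:
```python
from h import *
to(.6374,.0977,.06,4.6)
d=grab('top'); H,S,V=cv2.split(cv2.cvtColor(d['frame'],cv2.COLOR_RGB2HSV))
d=grab('wrist','w3.png')
```

```text
pos [0.6386 0.0993 0.1006] yaw 4.78 ori [-3.141e+00 -2.000e-03] t 5.2 F [ 0.  -0.4 -0.6] w 0.559 gf 62.3 j6 1.6
  offset [-0.0013  0.0015  0.0406] roll 0.2
```

View pics/w3.png

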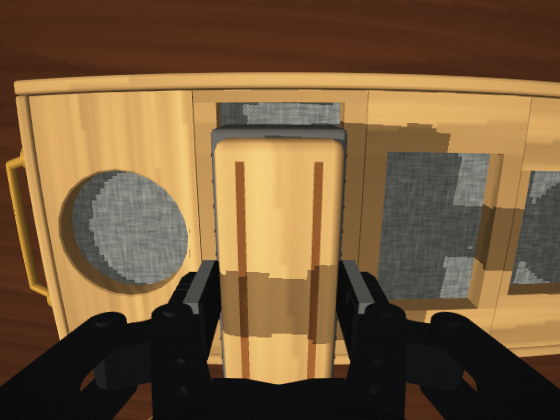

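The eraser (columns 212–347) is centred over the long recess (217–343). Lowering it.

Converted, 0.042 m / 0.5 = 0.084, 0.04 m / 0.5 = 0.08.

Request:
apply_moves --pt "0 0.002 0.04" --pt "0 0.002 0.068" --pt "0 0.002 0.08" --pt "0 0.002 0.084" --pt "0 0.002 0.084" --roll '[0, 0, 0, 0, 0]' --fingers '[-1, -1, -1, -1, -1]'

```text
time_s: 5.92
eef_pos: [0.6377, 0.0975, 0.0578]
orientation: [3.141, 0.001, 0.082]
contact_force: [-14.3, -1.5, 21.1]
gripper_width: 0.558
gripper_force: 64.6
```

Converted, 0.001 m / 0.5 = 0.002.

Request:
apply_moves --pt "0 0 0.002" --pt "0 0 0.002" --roll '[0, 0]' --fingers '[-1, -1]'

```text
time_s: 6.18
eef_pos: [0.6377, 0.0975, 0.0577]
orientation: [3.141, 0.0, 0.082]
contact_force: [-20.3, -2.5, 30.2]
gripper_width: 0.559
gripper_force: 65.7
```

Converted, 0.001 m / 0.5 = 0.002.

Request:
apply_moves --pt "0 0 0.002" --pt "0 0 0.002" --roll '[0, 0]' --fingers '[-1, -1]'

```text
time_s: 6.42
eef_pos: [0.6377, 0.0975, 0.0576]
orientation: [3.141, 0.0, 0.082]
contact_force: [-26.0, -3.4, 39.4]
gripper_width: 0.56
gripper_force: 66.8
```

Run:
```python
from h import *
d=dict(np.load('wrist.npz'))
print('pad far edge',cast(d,[[280,128]],.0895),'wood far edge',cast(d,[[280,140]],.1035),'recess far rim L/R',cast(d,[[217,102],[341,102]],.027), 'floor far', cast(d,[[230,108]],.013))
to(.6374,.0977,.055,4.6)
d=grab('wrist','w4.png')
```

```text
pad far edge [[0.70183588 0.1031001  0.0895    ]] wood far edge [[0.69892994 0.10291653 0.1035    ]] recess far rim L/R [[0.70869595 0.13572136 0.027     ]
 [0.71395954 0.07254997 0.027     ]] floor far [[0.70594346 0.13067192 0.013     ]]
pos [0.6377 0.0975 0.0576] yaw 4.72 ori [3.141 0.   ] t 6.42 F [-26.   -3.4  39.4] w 0.56 gf 66.8 j6 1.6
  offset [-0.0003 -0.0002  0.0026] roll 0.1
```

View pics/w4.png

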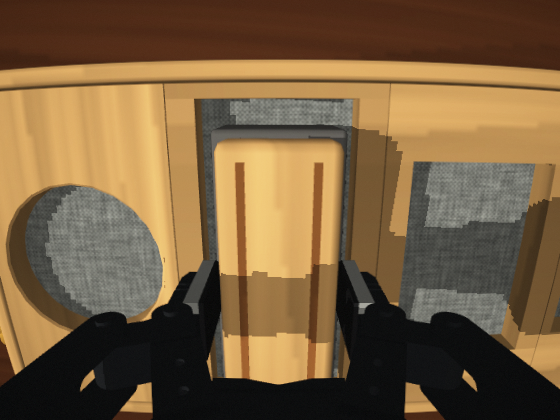

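The eraser is inside the recess with clear gaps on both sides (195–212 and 345–352) and at the far end (rows 100–128), and it is on the floor. I'll ease the load and then open.

Converted, -0.003 m / 0.5 = -0.006.

Request:
apply_moves --pt "0 0 -0.006" --pt "0 0 -0.006" --pt "0 0 -0.006" --roll '[0, 0, 0]' --fingers '[-1, -1, -1]'

```text
time_s: 6.85
eef_pos: [0.6381, 0.0976, 0.0578]
orientation: [-3.142, -0.0, 0.082]
contact_force: [-4.1, -0.1, 10.7]
gripper_width: 0.557
gripper_force: 63.5
```

Converted, -0.13 m / 0.5 = -0.26, -0.07 m / 0.5 = -0.14.

Request:
apply_moves --pt "0 0 -0.002" --pt "0 0 -0.002" --pt "0 0 -0.04" --pt "0 0 -0.14" --pt "0 0 -0.26" --roll '[0, 0, 0, 0, 0]' --fingers '[0.5, 0.5, 0.5, 0.5, 0.5]'

```text
time_s: 7.48
eef_pos: [0.6375, 0.0975, 0.1892]
orientation: [3.142, 0.001, 0.082]
contact_force: [0.3, 0.3, -0.3]
gripper_width: 0.75
gripper_force: 0.0
```

Run:
```python
from h import *
to(.42,-.3228,.25,71.7)
```

```text
pos [0.6375 0.0975 0.1892] yaw 4.72 ori [3.142e+00 1.000e-03] t 7.47 F [ 0.3  0.3 -0.3] w 0.75 gf 0.0 j6 1.6
  offset [-0.2513  0.401  -0.0608] roll -67.0
```

Converted, 0.227 m / 0.5 = 0.454, 0.182 m / 0.5 = 0.364, -40 degrees / 60 = -0.6667.

Request:
apply_moves --pt "-0.052 0.084 -0.04" --pt "-0.112 0.18 -0.08" --pt "-0.172 0.274 -0.12" --pt "-0.228 0.364 -0.12" --pt "-0.284 0.454 -0.12" --roll '[-0.1333, -0.2667, -0.4, -0.5333, -0.6667]' --fingers '[0.6, 0.6, 0.6, 0.6, 0.6]'

```text
time_s: 8.1
eef_pos: [0.514, -0.1417, 0.2491]
orientation: [3.14, -0.001, 0.785]
contact_force: [1.6, -0.5, 0.4]
gripper_width: 0.797
gripper_force: 0.0
```

Run:
```python
from h import *
to(.42,-.3228,.25,71.7)
```

```text
pos [ 0.514  -0.1417  0.2491] yaw 44.99 ori [ 3.14e+00 -1.00e-03] t 8.1 F [ 1.6 -0.5  0.4] w 0.797 gf 0.0 j6 0.47
  offset [-0.1945  0.0616 -0.0009] roll -26.7
```

Converted, -0.195 m / 0.5 = -0.39, -0.146 m / 0.5 = -0.292, -27 degrees / 60 = -0.45.

Request:
apply_moves --pt "-0.098 0.032 0" --pt "-0.194 0.062 0" --pt "-0.292 0.094 0" --pt "-0.39 0.124 0" --pt "-0.39 0.124 0" --roll '[-0.1167, -0.2333, -0.3333, -0.45, -0.45]' --fingers '[0.6, 0.6, 0.6, 0.6, 0.6]'

```text
time_s: 8.72
eef_pos: [0.4185, -0.3239, 0.2485]
orientation: [3.141, 0.001, 1.25]
contact_force: [0.6, -0.2, 0.4]
gripper_width: 0.807
gripper_force: 0.0
```

Run:
```python
from h import *
d=grab('wrist','w5.png'); H,S,V=cv2.split(cv2.cvtColor(d['frame'],cv2.COLOR_RGB2HSV))
pine=(V>190)&(S>30)&(S<190)&(H>8)&(H<40)
s=tuple(int(v) for v in proj(d,[.42,-.3228,.045])[0]); print(s)
b=cv2.morphologyEx(blob(pine,s),cv2.MORPH_CLOSE,np.ones((9,9)))
r=rect(d,b,.045); print(r)
to(r[0]/1e3,r[1]/1e3,.042,r[4])
t=dict(np.load('top.npz'))
```

```text
(278, 183)
[ 419.6 -323.4   73.6   44.    72.4]
pos [ 0.4194 -0.3226  0.2484] yaw 71.55 ori [3.141 0.   ] t 8.78 F [-0.4  0.3  0. ] w 0.8 gf 0.0 j6 -0.38
  offset [-0.0007  0.0005  0.2064] roll -0.9
```

View pics/w5.png

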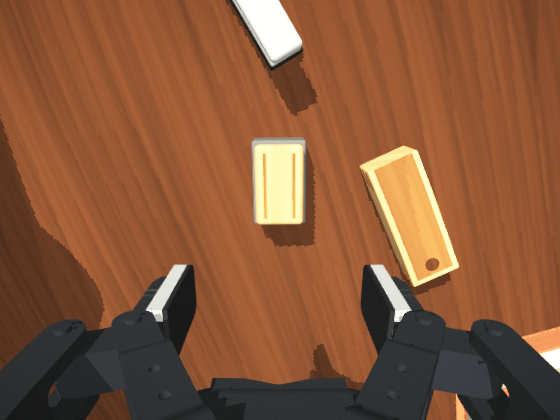

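The short eraser's back is at (278,183), and its measured size 73.6 x 44 mm matches. The pencil box at (410,215) is clear of the fingers. Grasping.

Converted, 0.206 m / 0.5 = 0.412, 0.192 m / 0.5 = 0.384, -1 degrees / 60 = -0.0167.

Request:
apply_moves --pt "0 0 0.11" --pt "-0.002 0.002 0.22" --pt "-0.002 0.002 0.32" --pt "-0.002 0.002 0.384" --pt "-0.002 0.002 0.412" --roll '[0, -0.0167, -0.0167, -0.0167, -0.0167]' --fingers '[0.6, 0.6, 0.6, 0.6, 0.6]'

```text
time_s: 9.4
eef_pos: [0.4209, -0.3217, 0.0403]
orientation: [-3.14, -0.001, 1.269]
contact_force: [-0.1, 0.1, 0.1]
gripper_width: 0.802
gripper_force: 0.0
```

Request:
apply_moves --pt "0 0 0" --pt "0 0 0" --pt "0 0 0" --pt "0 0 0" --pt "0 0 0" --roll '[0, 0, 0, 0, 0]' --fingers '[0.6, -1, -1, -1, -1]'

```text
time_s: 10.02
eef_pos: [0.4217, -0.3234, 0.0436]
orientation: [3.139, 0.001, 1.269]
contact_force: [0.9, 1.4, 6.5]
gripper_width: 0.564
gripper_force: 62.4
```

Converted, -0.16 m / 0.5 = -0.32, -0.11 m / 0.5 = -0.22.

Request:
apply_moves --pt "0 0 -0.04" --pt "0 0 -0.12" --pt "0 0 -0.22" --pt "0 0 -0.32" --pt "0 0 -0.32" --roll '[0, 0, 0, 0, 0]' --fingers '[-1, -1, -1, -1, -1]'

```text
time_s: 10.65
eef_pos: [0.4217, -0.3237, 0.2077]
orientation: [3.134, 0.003, 1.269]
contact_force: [0.1, 0.0, -1.2]
gripper_width: 0.561
gripper_force: 62.1
```

Run:
```python
from h import *
to(.6446,.0079,.2,4.6)
```

```text
pos [ 0.4217 -0.3237  0.2077] yaw 72.71 ori [3.134e+00 3.000e-03] t 10.65 F [ 0.1  0.  -1.2] w 0.561 gf 62.1 j6 -0.4
  offset [0.3829 0.1142 0.0077] roll 68.1
```

Converted, 0.245 m / 0.5 = 0.49, 0.195 m / 0.5 = 0.39, 44 degrees / 60 = 0.7333.

Request:
apply_moves --pt "0.09 0.026 0" --pt "0.19 0.056 0" --pt "0.29 0.086 0" --pt "0.39 0.116 0" --pt "0.49 0.146 0" --roll '[0.1333, 0.2833, 0.4333, 0.5833, 0.7333]' --fingers '[-1, -1, -1, -1, -1]'

```text
time_s: 11.28
eef_pos: [0.5638, -0.109, 0.2019]
orientation: [3.141, -0.0, 0.496]
contact_force: [0.8, -0.1, 0.4]
gripper_width: 0.562
gripper_force: 62.1
```

Run:
```python
from h import *
to(.6446,.0079,.2,4.6)
```

```text
pos [ 0.5638 -0.109   0.2019] yaw 28.42 ori [ 3.141 -0.   ] t 11.28 F [ 0.8 -0.1  0.4] w 0.562 gf 62.1 j6 0.84
  offset [ 0.1267 -0.0643  0.0019] roll 23.8
```

Converted, 0.127 m / 0.5 = 0.254, 0.1 m / 0.5 = 0.2, 24 degrees / 60 = 0.4.

Request:
apply_moves --pt "0.1 -0.05 0" --pt "0.2 -0.1 0.02" --pt "0.254 -0.128 0.1" --pt "0.254 -0.128 0.2" --pt "0.254 -0.128 0.2" --roll '[0.1333, 0.2667, 0.4, 0.4, 0.4]' --fingers '[-1, -1, -1, -1, -1]'

```text
time_s: 11.9
eef_pos: [0.642, 0.0069, 0.0979]
orientation: [-3.141, 0.007, 0.083]
contact_force: [-0.2, -0.7, -0.0]
gripper_width: 0.561
gripper_force: 62.4
```

Run:
```python
from h import *
to(.6446,.0079,.06,4.6)
d=grab('wrist','w6.png')
```

```text
pos [0.642  0.0069 0.0979] yaw 4.75 ori [-3.141  0.007] t 11.9 F [-0.2 -0.7 -0. ] w 0.561 gf 62.4 j6 1.46
  offset [ 0.0027 -0.0008  0.0379] roll 0.2
```

View pics/w6.png

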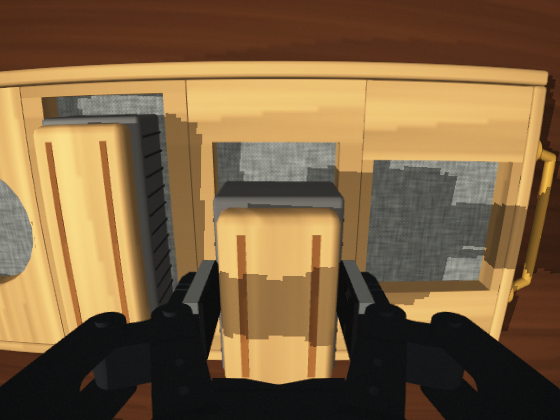

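The long eraser sits well in its bay on the left. The short recess spans columns 213–338 with the eraser above it at 214–342. I'm checking the fore-aft fit.

Run:
```python
from h import *
d=dict(np.load('wrist.npz'))
P=np.r_[cast(d,[[275,142],[213,200],[338,200]],.027),cast(d,[[279,183],[215,205],[342,205]],.085)]
c=np.array([.6446,.0079]); a=np.radians(4.6); R=np.array([[np.cos(a),np.sin(a)],[-np.sin(a),np.cos(a)]])
print((P[:,:2]-c)@R.T*1000)
to(.6446,.0079,.06,4.6)
```

```text
[[ 49.22228029   0.40478624]
 [ 18.33075431  33.69985284]
 [ 18.51666184 -33.40507976]
 [ 40.42236982  -1.60393517]
 [ 31.95484147  22.38303534]
 [ 32.08989105 -25.26367995]]
pos [0.6432 0.0065 0.1012] yaw 4.73 ori [-3.141e+00  2.000e-03] t 11.95 F [ 0.2 -0.4 -0. ] w 0.56 gf 62.4 j6 1.46
  offset [ 0.0015 -0.0013  0.0412] roll 0.1
```

Converted, 0.041 m / 0.5 = 0.082, 0.039 m / 0.5 = 0.078.

Request:
apply_moves --pt "0.002 -0.002 0.04" --pt "0.002 -0.002 0.068" --pt "0.002 -0.002 0.078" --pt "0.002 -0.002 0.082" --pt "0.002 -0.002 0.082" --roll '[0, 0, 0, 0, 0]' --fingers '[-1, -1, -1, -1, -1]'

```text
time_s: 12.58
eef_pos: [0.6449, 0.0076, 0.0606]
orientation: [3.142, -0.0, 0.082]
contact_force: [0.8, 0.3, -1.6]
gripper_width: 0.557
gripper_force: 62.5
```

Converted, 0.001 m / 0.5 = 0.002.

Request:
apply_moves --pt "0 0 0.002" --pt "0 0 0.002" --pt "0 0 0.002" --roll '[0, 0, 0]' --fingers '[-1, -1, -1]'

```text
time_s: 12.95
eef_pos: [0.6448, 0.0076, 0.0594]
orientation: [3.142, -0.0, 0.082]
contact_force: [0.3, -0.0, -1.2]
gripper_width: 0.561
gripper_force: 62.5
```

Converted, 0.001 m / 0.5 = 0.002.

Request:
apply_moves --pt "0 0 0.002" --pt "0 0 0.002" --roll '[0, 0]' --fingers '[-1, -1]'

```text
time_s: 13.2
eef_pos: [0.6447, 0.0076, 0.0582]
orientation: [-3.142, 0.0, 0.082]
contact_force: [1.1, 0.1, -1.5]
gripper_width: 0.563
gripper_force: 62.5
```

Converted, 0.001 m / 0.5 = 0.002.

Request:
apply_moves --pt "0 0 0.002" --pt "0 0 0.002" --roll '[0, 0]' --fingers '[-1, -1]'

```text
time_s: 13.45
eef_pos: [0.6447, 0.0076, 0.0572]
orientation: [-3.142, 0.0, 0.082]
contact_force: [0.6, -0.6, -1.0]
gripper_width: 0.563
gripper_force: 62.5
```

Converted, 0.001 m / 0.5 = 0.002.

Request:
apply_moves --pt "0 0 0.002" --pt "0 0 0.002" --roll '[0, 0]' --fingers '[-1, -1]'

```text
time_s: 13.7
eef_pos: [0.6449, 0.0076, 0.0566]
orientation: [3.142, -0.0, 0.082]
contact_force: [-1.9, -0.3, 3.7]
gripper_width: 0.558
gripper_force: 62.9
```

Converted, 0.0005 m / 0.5 = 0.001.

Request:
apply_moves --pt "0 0 0.001" --pt "0 0 0.001" --roll '[0, 0]' --fingers '[-1, -1]'

```text
time_s: 13.95
eef_pos: [0.6449, 0.0076, 0.0566]
orientation: [3.142, -0.0, 0.082]
contact_force: [-4.6, 0.3, 8.9]
gripper_width: 0.56
gripper_force: 63.5
```

Contact came at 56.6 mm, as predicted. Releasing and rising, then on to the chalk.

Converted, -0.13 m / 0.5 = -0.26, -0.07 m / 0.5 = -0.14.

Request:
apply_moves --pt "0 0 -0.002" --pt "0 0 -0.002" --pt "0 0 -0.04" --pt "0 0 -0.14" --pt "0 0 -0.26" --roll '[0, 0, 0, 0, 0]' --fingers '[0.5, 0.5, 0.5, 0.5, 0.5]'

```text
time_s: 14.58
eef_pos: [0.6443, 0.0076, 0.1878]
orientation: [-3.142, 0.001, 0.082]
contact_force: [1.3, 0.2, -0.8]
gripper_width: 0.75
gripper_force: 0.0
```

Run:
```python
from h import *
to(.4186,.311,.26,13.7); to(.4186,.311,.26,103.7)
```

```text
pos [0.6443 0.0076 0.1878] yaw 4.71 ori [-3.142e+00  1.000e-03] t 14.57 F [ 1.3  0.2 -0.8] w 0.75 gf 0.0 j6 1.46
  offset [-0.2    -0.3209 -0.0722] roll -9.0
pos [0.6443 0.0076 0.1878] yaw 4.71 ori [-3.142e+00  1.000e-03] t 14.57 F [ 1.3  0.2 -0.8] w 0.75 gf 0.0 j6 1.46
  offset [-0.2    -0.3209 -0.0722] roll -99.0
```

Converted, -0.185 m / 0.5 = -0.37, -0.145 m / 0.5 = -0.29, -50 degrees / 60 = -0.8333.

Request:
apply_moves --pt "-0.03 -0.05 -0.1" --pt "-0.08 -0.13 -0.144" --pt "-0.13 -0.21 -0.144" --pt "-0.18 -0.29 -0.144" --pt "-0.23 -0.37 -0.144" --roll '[-0.1667, -0.3333, -0.5, -0.6667, -0.8333]' --fingers '[1, 1, 1, 1, 1]'

```text
time_s: 15.2
eef_pos: [0.5138, 0.1835, 0.2593]
orientation: [3.141, -0.001, 0.961]
contact_force: [0.1, 0.4, 0.1]
gripper_width: 1.0
gripper_force: 0.0
```

Run:
```python
from h import *
to(.4186,.311,.26,103.7)
```

```text
pos [0.5138 0.1835 0.2593] yaw 55.03 ori [ 3.141e+00 -1.000e-03] t 15.2 F [0.1 0.4 0.1] w 1.0 gf 0.0 j6 0.91
  offset [ 0.0499 -0.1511 -0.0007] roll -48.7
```

Converted, -0.151 m / 0.5 = -0.302, -0.12 m / 0.5 = -0.24, -48.7 degrees / 60 = -0.8117.

Request:
apply_moves --pt "0.02 -0.06 0" --pt "0.04 -0.12 0" --pt "0.06 -0.18 0" --pt "0.08 -0.24 0" --pt "0.1 -0.302 0" --roll '[-0.1667, -0.3333, -0.5, -0.6667, -0.8117]' --fingers '[1, 1, 1, 1, 1]'

```text
time_s: 15.82
eef_pos: [0.4198, 0.3112, 0.2593]
orientation: [3.14, -0.0, 1.81]
contact_force: [0.5, 0.0, -0.1]
gripper_width: 1.001
gripper_force: 0.0
```

Request:
apply_moves --pt "0 0 0" --pt "0 0 0" --roll '[0, 0]' --fingers '[1, 1]'

```text
time_s: 16.08
eef_pos: [0.4207, 0.3104, 0.2587]
orientation: [3.141, -0.0, 1.804]
contact_force: [0.3, 0.8, 0.0]
gripper_width: 1.001
gripper_force: 0.0
```

Run:
```python
from h import *
to(.4186,.311,.26,103.7)
d=grab('wrist','w7.png'); print(proj(d,[.4186,.311,.08]))
```

```text
pos [0.4207 0.3104 0.2587] yaw 103.34 ori [ 3.141 -0.   ] t 16.07 F [0.3 0.8 0. ] w 1.001 gf 0.0 j6 0.35
  offset [ 0.0011 -0.0019 -0.0013] roll -0.4
[[275.44905174 190.21982584]]
```

View pics/w7.png

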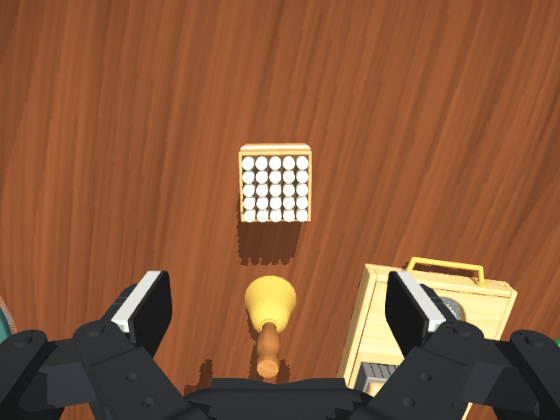

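The chalk tops fill about (242–309, 156–221) and the box rim columns 239–311, square to the fingers. The bell is upright at (270,310).

Run:
```python
from h import *
d=dict(np.load('wrist.npz')); H,S,V=cv2.split(cv2.cvtColor(d['frame'],cv2.COLOR_RGB2HSV))
w=((S<60)&(V>150)).astype(np.uint8); w[:155]=0
b=blob(cv2.morphologyEx(w,cv2.MORPH_CLOSE,np.ones((9,9))),(275,190)); r=rect(d,b,.08); print(r)
P=cast(d,[[240,153],[311,153],[240,221],[311,221]],.068)*1000; print(P.round(1),P.mean(0))
to(r[0]/1e3,r[1]/1e3,.045,r[4]%90+90)
# bell: brass skirt bottom ellipse & handle top
print('bell handle top',cast(d,[[267,369]],.118))
```

```text
[418.  311.7  55.4  54.3 -76.7]
[[382.7 332.7  68. ]
 [440.9 346.5  68. ]
 [395.  273.8  68. ]
 [456.2 288.3  68. ]] [418.71140387 310.35689236  68.        ]
pos [0.4209 0.3101 0.2584] yaw 103.31 ori [ 3.141 -0.   ] t 16.12 F [-0.1  0.2 -0.1] w 1.003 gf 0.0 j6 0.35
  offset [ 0.0022 -0.0024  0.2134] roll 0.0
bell handle top [[0.44569767 0.16460571 0.118     ]]
```

Converted, 0.213 m / 0.5 = 0.426, -0.002 m / 0.5 = -0.004.

Request:
apply_moves --pt "0.004 -0.004 0.1" --pt "0.004 -0.004 0.2" --pt "0.004 -0.004 0.3" --pt "0.004 -0.004 0.39" --pt "0.004 -0.004 0.426" --roll '[0, 0, 0, 0, 0]' --fingers '[1, 1, 1, 1, 1]'

```text
time_s: 16.75
eef_pos: [0.4178, 0.3109, 0.0427]
orientation: [-3.139, 0.001, 1.803]
contact_force: [1.1, 0.2, -0.0]
gripper_width: 0.998
gripper_force: 0.0
```

Request:
apply_moves --pt "0 0 0" --pt "0 0 0" --pt "0 0 0" --pt "0 0 0" --pt "0 0 0" --roll '[0, 0, 0, 0, 0]' --fingers '[1, -1, -1, -1, -1]'

```text
time_s: 17.38
eef_pos: [0.4191, 0.3126, 0.047]
orientation: [3.139, -0.001, 1.805]
contact_force: [-0.5, -0.7, 6.4]
gripper_width: 0.714
gripper_force: 66.4
```

Converted, -0.17 m / 0.5 = -0.34, -0.12 m / 0.5 = -0.24.

Request:
apply_moves --pt "0 0 -0.04" --pt "0 0 -0.12" --pt "0 0 -0.24" --pt "0 0 -0.34" --pt "0 0 -0.34" --roll '[0, 0, 0, 0, 0]' --fingers '[-1, -1, -1, -1, -1]'

```text
time_s: 18.0
eef_pos: [0.4191, 0.3127, 0.2209]
orientation: [3.134, -0.003, 1.805]
contact_force: [0.3, -0.3, -2.8]
gripper_width: 0.716
gripper_force: 66.6
```

Run:
```python
from h import *
to(.6518,-.0818,.25,94.6)
```

```text
pos [0.4191 0.3127 0.2209] yaw 103.42 ori [ 3.134e+00 -3.000e-03] t 18.0 F [ 0.3 -0.3 -2.8] w 0.716 gf 66.6 j6 0.36
  offset [-0.4378  0.1348 -0.0291] roll 8.8
```

Converted, -0.255 m / 0.5 = -0.51, -0.2 m / 0.5 = -0.4, 8.8 degrees / 60 = 0.1467.

Request:
apply_moves --pt "-0.08 0.024 -0.02" --pt "-0.18 0.056 -0.04" --pt "-0.29 0.09 -0.06" --pt "-0.4 0.124 -0.06" --pt "-0.51 0.158 -0.06" --roll '[0.0333, 0.0667, 0.1, 0.1333, 0.1467]' --fingers '[-1, -1, -1, -1, -1]'

```text
time_s: 18.62
eef_pos: [0.5545, 0.0805, 0.2449]
orientation: [-3.141, -0.0, 1.651]
contact_force: [0.8, 1.0, -2.5]
gripper_width: 0.714
gripper_force: 66.3
```

Run:
```python
from h import *
to(.6518,-.0818,.14,94.6)
```

```text
pos [0.5545 0.0805 0.2449] yaw 94.57 ori [-3.141 -0.   ] t 18.62 F [ 0.8  1.  -2.5] w 0.714 gf 66.3 j6 0.02
  offset [-0.1696  0.0841  0.1049] roll -0.0
```

Request:
apply_moves --pt "-0.1 0.05 0" --pt "-0.2 0.1 0" --pt "-0.29 0.144 0" --pt "-0.34 0.168 0.08" --pt "-0.34 0.168 0.17" --roll '[0, 0, 0, 0, 0]' --fingers '[-1, -1, -1, -1, -1]'

```text
time_s: 19.25
eef_pos: [0.652, -0.0822, 0.1587]
orientation: [3.142, 0.0, 1.649]
contact_force: [-0.1, 0.5, -3.1]
gripper_width: 0.721
gripper_force: 66.6
```

Converted, 0.02 m / 0.5 = 0.04.

Request:
apply_moves --pt "0 0 0.04" --pt "0 0 0.04" --roll '[0, 0]' --fingers '[-1, -1]'

```text
time_s: 19.5
eef_pos: [0.651, -0.08, 0.1391]
orientation: [-3.14, -0.001, 1.652]
contact_force: [0.0, -0.1, -1.9]
gripper_width: 0.719
gripper_force: 66.2
```

Run:
```python
from h import *
to(.6518,-.0818,.1,94.6)
d=grab('wrist','w8.png')
```

```text
pos [ 0.651  -0.08    0.1391] yaw 94.64 ori [-3.14e+00 -1.00e-03] t 19.5 F [ 0.  -0.1 -1.9] w 0.719 gf 66.2 j6 -0.24
  offset [-0.0019  0.0006  0.0391] roll 0.0
```

View pics/w8.png

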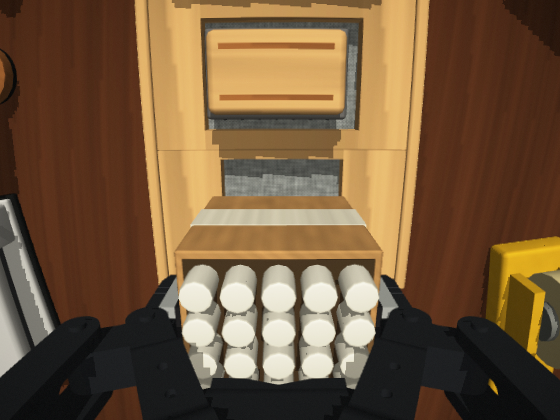

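The short eraser sits in its recess at (278,72). The square recess's +y rim edge is at row 159, columns 222–343, and the box's lower +y edge is at row 197, columns 209–355.

Run:
```python
from h import *
d=dict(np.load('wrist.npz'))
P=np.r_[cast(d,[[222,159],[343,159]],.027),cast(d,[[209,197],[355,197]],.092)]
c=np.array([.6518,-.0818]); a=np.radians(4.6); R=np.array([[np.cos(a),np.sin(a)],[-np.sin(a),np.cos(a)]])
print((P[:,:2]-c)@R.T*1000)
to(.6518,-.0818,.07,94.6)
```

```text
[[-36.14915101  38.80369563]
 [ 40.50024602  38.89408628]
 [-32.90446406  30.29225568]
 [ 35.6628702   30.37250173]]
pos [ 0.6517 -0.08    0.1409] yaw 94.64 ori [3.141 0.   ] t 19.55 F [-0.5  0.8 -2.6] w 0.718 gf 66.2 j6 -0.24
  offset [-0.0018 -0.0001  0.0709] roll 0.0
```

Converted, 0.076 m / 0.5 = 0.152, 0.075 m / 0.5 = 0.15.

Request:
apply_moves --pt "0 0.002 0.06" --pt "0 0.002 0.11" --pt "0 0.002 0.136" --pt "0 0.002 0.15" --pt "0 0.002 0.152" --roll '[0, 0, 0, 0, 0]' --fingers '[-1, -1, -1, -1, -1]'

```text
time_s: 20.18
eef_pos: [0.6529, -0.0802, 0.0646]
orientation: [3.141, 0.0, 1.651]
contact_force: [0.3, -0.8, -1.6]
gripper_width: 0.718
gripper_force: 66.4
```

Converted, 0.001 m / 0.5 = 0.002.

Request:
apply_moves --pt "0 0 0.002" --pt "0 0 0.002" --pt "0 0 0.002" --roll '[0, 0, 0]' --fingers '[-1, -1, -1]'

```text
time_s: 20.55
eef_pos: [0.6527, -0.0803, 0.0632]
orientation: [3.141, 0.0, 1.651]
contact_force: [0.2, 0.7, -3.0]
gripper_width: 0.718
gripper_force: 66.4
```

Converted, 0.002 m / 0.5 = 0.004, 0.001 m / 0.5 = 0.002.

Request:
apply_moves --pt "0 0 0.002" --pt "0 0 0.004" --pt "0 0 0.004" --roll '[0, 0, 0]' --fingers '[-1, -1, -1]'

```text
time_s: 20.92
eef_pos: [0.6525, -0.0803, 0.0607]
orientation: [-3.141, -0.0, 1.651]
contact_force: [0.1, -0.1, -3.4]
gripper_width: 0.715
gripper_force: 66.4
```

Converted, 0.001 m / 0.5 = 0.002.

Request:
apply_moves --pt "0 0 0.002" --pt "0 0 0.002" --roll '[0, 0]' --fingers '[-1, -1]'

```text
time_s: 21.18
eef_pos: [0.6526, -0.0803, 0.0601]
orientation: [3.141, 0.0, 1.651]
contact_force: [-1.8, -0.2, 0.8]
gripper_width: 0.723
gripper_force: 66.5
```

Converted, 0.0005 m / 0.5 = 0.001.

Request:
apply_moves --pt "0 0 0.001" --pt "0 0 0.001" --roll '[0, 0]' --fingers '[-1, -1]'

```text
time_s: 21.42
eef_pos: [0.6527, -0.0803, 0.06]
orientation: [3.141, 0.0, 1.651]
contact_force: [-4.9, 0.1, 7.2]
gripper_width: 0.721
gripper_force: 67.4
```

Converted, -0.15 m / 0.5 = -0.3, -0.09 m / 0.5 = -0.18.

Request:
apply_moves --pt "0 0 0" --pt "0 0 0" --pt "0 0 -0.06" --pt "0 0 -0.18" --pt "0 0 -0.3" --roll '[0, 0, 0, 0, 0]' --fingers '[1, 1, 1, 1, 1]'

```text
time_s: 22.05
eef_pos: [0.6523, -0.0802, 0.2108]
orientation: [-3.141, -0.0, 1.651]
contact_force: [1.1, -1.1, -0.4]
gripper_width: 0.999
gripper_force: 0.0
```

Run:
```python
from h import *
to(.447,.165,.26,94.6)
```

```text
pos [ 0.6523 -0.0802  0.2108] yaw 94.62 ori [-3.141 -0.   ] t 22.05 F [ 1.1 -1.1 -0.4] w 0.999 gf 0.0 j6 -0.24
  offset [ 0.2609 -0.1849 -0.0492] roll 0.0
```

Converted, 0.215 m / 0.5 = 0.43, 0.17 m / 0.5 = 0.34.

Request:
apply_moves --pt "0.08 -0.056 -0.04" --pt "0.16 -0.112 -0.08" --pt "0.25 -0.176 -0.098" --pt "0.34 -0.24 -0.098" --pt "0.43 -0.304 -0.098" --roll '[0, 0, 0, 0, 0]' --fingers '[1, 1, 1, 1, 1]'

```text
time_s: 22.68
eef_pos: [0.4825, 0.1229, 0.2585]
orientation: [3.141, -0.0, 1.651]
contact_force: [0.2, 1.0, -0.3]
gripper_width: 0.999
gripper_force: 0.0
```

Converted, 0.046 m / 0.5 = 0.092, -0.033 m / 0.5 = -0.066.

Request:
apply_moves --pt "0.092 -0.066 0" --pt "0.092 -0.066 0" --pt "0.092 -0.066 0" --roll '[0, 0, 0]' --fingers '[1, 1, 1]'

```text
time_s: 23.05
eef_pos: [0.4474, 0.1649, 0.2584]
orientation: [3.141, 0.0, 1.652]
contact_force: [-0.0, -0.2, 0.3]
gripper_width: 1.006
gripper_force: 0.0
```

Run:
```python
from h import *
to(.447,.165,.26,94.6)
d=grab('wrist','w9.png'); print(proj(d,[[.447,.165,.122],[.447,.165,0]]))
```

```text
pos [0.4474 0.1649 0.2584] yaw 94.65 ori [3.141 0.   ] t 23.05 F [-0.  -0.2  0.3] w 1.006 gf 0.0 j6 0.22
  offset [ 0.0001 -0.0004 -0.0016] roll 0.1
[[277.14220299 204.81703832]
 [277.41760803 173.81726457]]
```

View pics/w9.png

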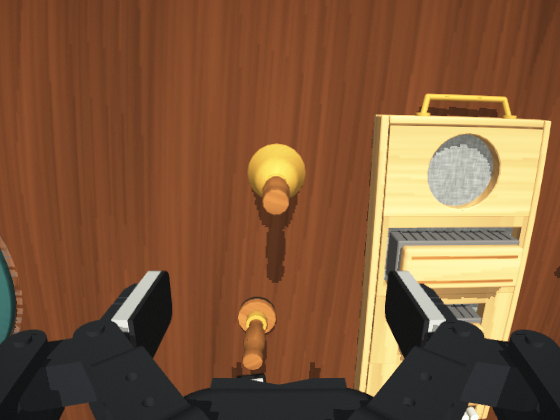

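The bell skirt is an ellipse centred near (276.5,172) and the handle top is at (276,202). The round recess rim spans (428–498, 134–209). The stamp at (255,330) is clear.

Run:
```python
from h import *
d=dict(np.load('wrist.npz'))
print(cast(d,[[276.5,172]],0.0),cast(d,[[276,202]],.12)); E=cast(d,[[428,172],[498,168],[464,134],[460,209]],.027);print(E.round(4),E.mean(0))
```

```text
[[0.44589577 0.16683142 0.        ]] [[0.44604304 0.16649897 0.12      ]]
[[0.5938 0.1844 0.027 ]
 [0.666  0.1952 0.027 ]
 [0.6231 0.2245 0.027 ]
 [0.6349 0.1499 0.027 ]] [0.62944229 0.18851087 0.027     ]
```

Converted, 0.17 m / 0.5 = 0.34, 0.002 m / 0.5 = 0.004.

Request:
apply_moves --pt "0.004 -0.003 0.1" --pt "0.004 -0.003 0.2" --pt "0.004 -0.003 0.28" --pt "0.004 -0.003 0.33" --pt "0.004 -0.003 0.34" --roll '[0, 0, 0, 0, 0]' --fingers '[0.3, 0.3, 0.3, 0.3, 0.3]'

```text
time_s: 23.72
eef_pos: [0.4454, 0.1658, 0.0866]
orientation: [-3.139, 0.001, 1.65]
contact_force: [0.0, -0.1, -0.4]
gripper_width: 0.647
gripper_force: 0.0
```

Request:
apply_moves --pt "0 0 0" --pt "0 0 0" --pt "0 0 0" --pt "0 0 0" --pt "0 0 0" --roll '[0, 0, 0, 0, 0]' --fingers '[-1, -1, -1, -1, -1]'

```text
time_s: 24.35
eef_pos: [0.446, 0.167, 0.0897]
orientation: [3.14, -0.0, 1.651]
contact_force: [-2.8, -1.7, 7.0]
gripper_width: 0.237
gripper_force: 58.8
```

Request:
apply_moves --pt "0 0 0" --pt "0 0 0" --roll '[0, 0]' --fingers '[-1, -1]'

```text
time_s: 24.6
eef_pos: [0.446, 0.167, 0.0897]
orientation: [3.14, -0.0, 1.651]
contact_force: [-2.5, -0.9, 7.1]
gripper_width: 0.235
gripper_force: 58.8
```

Converted, -0.12 m / 0.5 = -0.24, -0.08 m / 0.5 = -0.16.

Request:
apply_moves --pt "0 0 -0.02" --pt "0 0 -0.08" --pt "0 0 -0.16" --pt "0 0 -0.24" --pt "0 0 -0.24" --roll '[0, 0, 0, 0, 0]' --fingers '[-1, -1, -1, -1, -1]'

```text
time_s: 25.22
eef_pos: [0.4465, 0.1672, 0.2122]
orientation: [3.136, -0.001, 1.651]
contact_force: [0.6, 0.2, -2.2]
gripper_width: 0.24
gripper_force: 59.1
```

Run:
```python
from h import *
to(.630,.188,.21,94.6)
```

```text
pos [0.4465 0.1672 0.2122] yaw 94.62 ori [ 3.136e+00 -1.000e-03] t 25.23 F [ 0.6  0.2 -2.2] w 0.24 gf 59.1 j6 0.22
  offset [0.0059 0.1846 0.0022] roll 0.0
```

Converted, 0.185 m / 0.5 = 0.37, 0.001 m / 0.5 = 0.002.

Request:
apply_moves --pt "0.002 0.08 0" --pt "0.006 0.18 0" --pt "0.01 0.28 0" --pt "0.012 0.35 0" --pt "0.012 0.37 0.02" --roll '[0, 0, 0, 0, 0]' --fingers '[-1, -1, -1, -1, -1]'

```text
time_s: 25.85
eef_pos: [0.6308, 0.1878, 0.1971]
orientation: [-3.141, 0.0, 1.651]
contact_force: [-0.0, 0.9, -2.7]
gripper_width: 0.241
gripper_force: 59.4
```

Request:
apply_moves --pt "0 0 0.04" --pt "0 0 0.09" --pt "0 0 0.11" --pt "0 0 0.11" --roll '[0, 0, 0, 0]' --fingers '[-1, -1, -1, -1]'

```text
time_s: 26.35
eef_pos: [0.6286, 0.1877, 0.1426]
orientation: [-3.14, 0.0, 1.652]
contact_force: [0.5, -0.1, -1.8]
gripper_width: 0.239
gripper_force: 59.4
```

Run:
```python
from h import *
to(.630,.188,.11,94.6)
d=grab('wrist','w10.png'); print(proj(d,[[.63,.188,.027],[.63,.188,.06]]))
```

```text
pos [0.6286 0.1877 0.1426] yaw 94.63 ori [-3.14  0.  ] t 26.35 F [ 0.5 -0.1 -1.8] w 0.239 gf 59.4 j6 0.17
  offset [0.0002 0.0014 0.0326] roll 0.0
[[280.09770419 212.89972084]
 [280.29840301 229.09833784]]
```

View pics/w10.png

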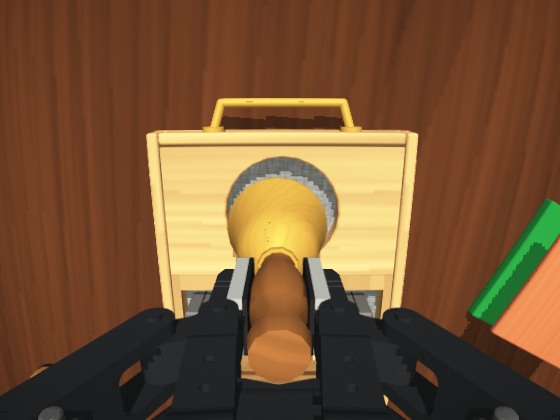

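The recess rim spans columns 227–339 with its top at row 157. The bell mouth spans 227–328 with its top at row 178, so it is offset a little in world x. Computing the offset.

Run:
```python
from h import *
d=dict(np.load('wrist.npz'))
print(cast(d,[[227,212],[339,212],[283,157]],.027).round(4)); print(cast(d,[[227.5,225],[328.5,225],[278,178]],.053).round(4))
to(.63,.188,.11,94.6)
```

```text
[[0.5946 0.1857 0.027 ]
 [0.6692 0.1918 0.027 ]
 [0.6288 0.2254 0.027 ]]
[[0.5984 0.1856 0.053 ]
 [0.6589 0.1905 0.053 ]
 [0.6263 0.2166 0.053 ]]
pos [0.6291 0.1878 0.1436] yaw 94.62 ori [ 3.141 -0.   ] t 26.4 F [-0.  -0.2 -1.1] w 0.239 gf 59.4 j6 0.17
  offset [0.0001 0.0009 0.0336] roll 0.0
```

Converted, 0.037 m / 0.5 = 0.074, 0.003 m / 0.5 = 0.006.

Request:
apply_moves --pt "0.002 0.006 0.02" --pt "0.002 0.006 0.05" --pt "0.002 0.006 0.068" --pt "0.002 0.006 0.074" --pt "0.002 0.006 0.074" --roll '[0, 0, 0, 0, 0]' --fingers '[-1, -1, -1, -1, -1]'

```text
time_s: 27.02
eef_pos: [0.6323, 0.189, 0.1062]
orientation: [-3.141, 0.0, 1.651]
contact_force: [0.2, 0.6, -1.8]
gripper_width: 0.242
gripper_force: 59.4
```

Converted, 0.001 m / 0.5 = 0.002.

Request:
apply_moves --pt "0 0 0.002" --pt "0 0 0.002" --pt "0 0 0.002" --roll '[0, 0, 0]' --fingers '[-1, -1, -1]'

```text
time_s: 27.4
eef_pos: [0.6324, 0.189, 0.1055]
orientation: [3.141, -0.0, 1.651]
contact_force: [0.1, -0.6, -1.5]
gripper_width: 0.236
gripper_force: 59.4
```

Converted, 0.002 m / 0.5 = 0.004, 0.001 m / 0.5 = 0.002.

Request:
apply_moves --pt "0 0 0.002" --pt "0 0 0.004" --pt "0 0 0.004" --roll '[0, 0, 0]' --fingers '[-1, -1, -1]'

```text
time_s: 27.78
eef_pos: [0.6323, 0.189, 0.1032]
orientation: [-3.141, 0.0, 1.651]
contact_force: [-0.2, 0.3, -1.2]
gripper_width: 0.239
gripper_force: 59.4
```

Converted, 0.001 m / 0.5 = 0.002.

Request:
apply_moves --pt "0 0 0.002" --pt "0 0 0.002" --roll '[0, 0]' --fingers '[-1, -1]'

```text
time_s: 28.02
eef_pos: [0.6324, 0.189, 0.1027]
orientation: [3.141, -0.0, 1.651]
contact_force: [-2.2, -0.1, 3.8]
gripper_width: 0.239
gripper_force: 60.0
```

Converted, 0.0005 m / 0.5 = 0.001.

Request:
apply_moves --pt "0 0 0.001" --pt "0 0 0.001" --roll '[0, 0]' --fingers '[-1, -1]'

```text
time_s: 28.28
eef_pos: [0.6325, 0.1891, 0.1028]
orientation: [3.141, -0.0, 1.651]
contact_force: [-5.0, -0.4, 8.8]
gripper_width: 0.237
gripper_force: 60.6
```

Contact came at 102.7 mm, as predicted. Releasing and withdrawing.

Converted, -0.001 m / 0.5 = -0.002.

Request:
apply_moves --pt "0 0 -0.002" --pt "0 0 -0.002" --pt "0 0 -0.002" --pt "0 0 -0.002" --pt "0 0 -0.002" --roll '[0, 0, 0, 0, 0]' --fingers '[-1, 0.3, 0.3, 0.3, 0.3]'

```text
time_s: 28.9
eef_pos: [0.6323, 0.189, 0.1028]
orientation: [-3.142, -0.0, 1.651]
contact_force: [0.6, -0.1, 0.5]
gripper_width: 0.654
gripper_force: 0.0
```

Converted, -0.14 m / 0.5 = -0.28, -0.1 m / 0.5 = -0.2.

Request:
apply_moves --pt "0 0 -0.04" --pt "0 0 -0.12" --pt "0 0 -0.2" --pt "0 0 -0.28" --pt "0 0 -0.28" --roll '[0, 0, 0, 0, 0]' --fingers '[0.3, 0.3, 0.3, 0.3, 0.3]'

```text
time_s: 29.52
eef_pos: [0.6332, 0.1892, 0.2484]
orientation: [3.135, -0.001, 1.651]
contact_force: [-0.3, -0.0, -1.5]
gripper_width: 0.65
gripper_force: 0.0
```

Converted, 0.2 m / 0.5 = 0.4, 0.15 m / 0.5 = 0.3.

Request:
apply_moves --pt "0.1 -0.08 0" --pt "0.2 -0.16 0" --pt "0.3 -0.2 0" --pt "0.4 -0.24 0" --pt "0.4 -0.24 0" --roll '[0, 0, 0, 0, 0]' --fingers '[0.3, 0.3, 0.3, 0.3, 0.3]'

```text
time_s: 30.15
eef_pos: [0.4948, 0.3812, 0.243]
orientation: [-3.141, -0.0, 1.655]
contact_force: [0.0, -1.3, -0.5]
gripper_width: 0.651
gripper_force: 0.0
```

Run:
```python
from h import *
t=grab('top')['frame']; s=grab('scene')['frame']
c=np.hstack([cv2.resize(t[120:290,150:350],(400,340)),cv2.resize(s[180:350,185:385],(400,340))])
cv2.imwrite('pics/end.png',cv2.cvtColor(c,cv2.COLOR_RGB2BGR))
```

```text
(no output)
```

View pics/end.png

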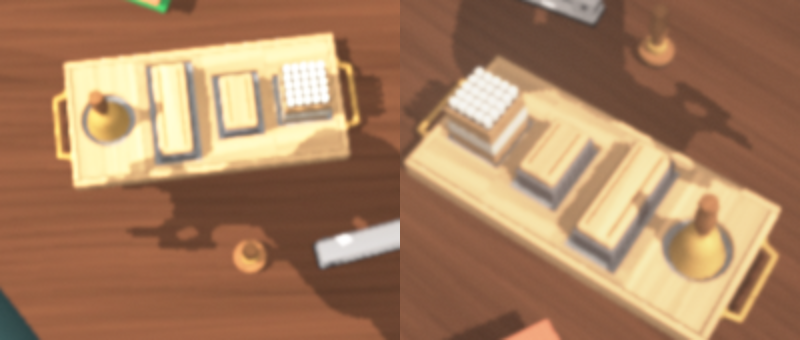

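All four things sit level in their recesses: bell at (107,120), long eraser at (173,112), short eraser at (238,105) and chalk at (303,88) in the left half. The stamp, at (250,255), has not moved. Handing in.

```bash
python3 -c "
from h import *
print(ctrl.close_job())"
```

```text
the job is handed in; nothing more can be done
None
```

The long eraser, short eraser, chalk box and bell are each set down in their own recess, in that order and in about 30 s; the pencil box and stamp were left alone, and the job is handed in.

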